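# Hold a tray of stones against the sprung stop of its display frame

### The job

At the gem stall, take the loaded wooden tray by its upright pull, slide it into the mouth of the dark steel frame, squarely and with all three stones staying in it, until it meets the sprung stop plate. Then be my third hand: keep the tray pressed against the stop with a steady push of about 10 newtons (6 to 14 will do, never more than 20), and finish while still holding it there with the gripper, so that I can fasten it from behind. Leave everything else on the table where it is.

Things in the scene. Friction and masses are not known exactly. Their poses are not given: they have to be found in the camera images.
- tray: Open wooden tray 150 mm long (x), 110 wide (y), walls 22 tall, floor 5 thick, 0.2 to 0.4 kg, flat on the table, free to slide. Origin: centre of underside. +x points to the end that enters the frame first (front face at x = 75 mm). An upright pull stands at the rear; x = -65 to -19 mm is empty, room for a finger; ahead of that three compartments side by side, each with a loose stone
- tray_pull (a point): Grip point on the tray's pull: an upright wooden plate 10 mm thick (along tray x, centred at x = -70 mm), 50 mm wide (along tray y, centred), top 60 mm above the table. This point is at its centre, 42 mm above the table; axes as the tray's
- frame: Slotted dark steel frame screwed to the table. Origin: centre of its mouth, table level. The tray slides in along its +x (yaw varies), no floor or step. Rails: inner faces y = +-58 mm (3 mm play each side), x = 0 to 150, 34 tall, lips over the tray 30 to 34 mm up, reaching 8 mm in. Flared guides x = -26 to 0. Bar across the mouth x = 0 to 12, 34 to 40 mm up. Back block x = 125 to 150, 40 tall
- tray_home (a point): Point in the frame, 20 mm inside the mouth (frame x = 20 mm, y = 0, table level), where the tray's origin lies when the tray is square in the frame and presses the stop with 10 N; the pull is then 50 mm outside the mouth. Axes as the frame's
- stop: Sprung aluminium stop plate in the frame, 90 mm wide, 4 to 26 mm above the table. Origin: on the face that the tray's front meets, table level. Unpressed at frame x = 85 mm; moves back along frame +x against a spring of 1.0 N per mm from zero (10 N at 10 mm), hard end at 25 mm; springs out when let go
- cabochon: domed round stone, 26 mm across, 13 mm tall, flat underside, loose in the tray compartment at tray y = +35 mm; origin: centre of its underside
- slab_stone: tumbled oblong stone 30x20x12 mm, loose in the middle compartment; origin: centre of its underside
- cut_stone: cut round stone, 25 mm across, 13 mm tall, loose in the compartment at tray y = -35 mm; origin: centre of its underside
- ring_box: white cube-shaped ring box 55x55x36 mm; not part of the job, leave it; origin: centre of its underside
- quartz_ball: 54 mm stone ball fixed on a dark wooden foot, 63 mm tall; not part of the job, leave it; origin: centre of its underside
- geode: rough dark stone lump 66 mm across, 39 mm tall; not part of the job, leave it; origin: centre of its underside
- loupe: round loupe standing on its end, 42 mm across, 30 mm tall, beside the frame; not part of the job, leave it; origin: centre of its underside
- jar: small lidded glass jar, 42 mm across, 55 mm tall, beside the frame; not part of the job, leave it; origin: centre of its underside
- scale: flat pocket scale 70x120x19 mm; not part of the job, leave it; origin: centre of its underside
- dish: empty white bowl, 90 mm across, 28 mm tall; not part of the job, leave it; origin: centre of its underside
Things that resemble listed ones, but are neither listed nor needed, are in the scene too. What is shaped like the tray but turquoise is not meant. What is shaped like the frame but orange is not meant.

How it is judged:
On the way, in this order (a step that is already met when the one before it is completed fails the run):
1. the tray's front is inside the mouth, squarely, not yet pressing on the stop (y of tray in the frame of frame between -0.006 and 0.006 m and angle between the x axis of tray and the x axis of frame, either way round below 0.07 rad and angle between tray's own z axis and vertical below 0.07 rad and height (world z) of tray between -0.004 and 0.008 m and x of tray in the frame of frame above -0.05 m and contact force between tray and stop below 2 N), for 0.1 s.
2. the tray is pressed against the stop with 6 to 14 N, steadily for 1 s (y of tray in the frame of frame between -0.006 and 0.006 m and angle between the x axis of tray and the x axis of frame, either way round below 0.07 rad and angle between tray's own z axis and vertical below 0.07 rad and height (world z) of tray between -0.004 and 0.008 m and contact force between tray and stop between 6 and 14 N and x of tray in the frame of frame between 0.012 and 0.03 m), for 1 s.
At the end, for the whole second after the job is handed in: for the last second the fingers hold or push the tray, which presses on the stop with 6 to 14 N, lies flat on the table (4 deg, 8 mm) and square in the frame (6 mm, 4 deg), its origin 12 to 30 mm inside the mouth, all three stones in its stone compartments (all of step 2 and contact force between the fingers and tray above 2 N and x of cabochon in the frame of tray between -0.017 and 0.073 m and y of cabochon in the frame of tray between -0.053 and 0.053 m and z of cabochon in the frame of tray between -0.002 and 0.022 m and x of slab_stone in the frame of tray between -0.017 and 0.073 m and y of slab_stone in the frame of tray between -0.053 and 0.053 m and z of slab_stone in the frame of tray between -0.002 and 0.022 m and x of cut_stone in the frame of tray between -0.017 and 0.073 m and y of cut_stone in the frame of tray between -0.053 and 0.053 m and z of cut_stone in the frame of tray between -0.002 and 0.022 m); the arm keeps its last pose, push and grip.
It fails at once if the tray rams the stop with more than 20 N (contact force between tray and stop above 20 N).
It fails at once if another thing on the table (box, ball, geode, loupe, jar, scale or dish) is moved by more than 20 mm (distance of any of ring_box, quartz_ball, geode, loupe, jar, scale, dish from where it was at the start of the episode above 0.02 m).
It also fails if it takes over 50 s, if anything falls off the work surface, if the arm or the gripper's body presses on something with over 40 N, if the wrist force passes 120 N, or if a joint passes its speed limit or range.

### The arm

A 7-joint arm with a two-finger parallel gripper is mounted at the origin on the work surface. World frame = base frame: x ahead of the robot, y to its left, z up, the work surface at z = 0. Lengths are in m, angles in rad, forces in N, time in s.
With the tool pointing down it reaches from about 0.425 to 0.825 m from the base axis. Payload 3.6 kg.
Tool frame: the origin (TCP) lies midway between the tips of the shut fingers; the grasp point (between the pads) lies 19 mm behind it; z points along the fingers, y is the line along which they close (so a half turn about z gives the same grasp; the last joint's range is limited). The gripper opens to 93 mm and grips with 3 to 60 N. Pads are 15 mm wide; open, the fingers measure 128 mm over their backs; the gripper's body (75 mm by 188 mm) begins 65 mm behind the grasp point.
Start: joints at [1.159, 0.615, -0.013, 1.423, 0.008, 1.103, -0.04], TCP at [0.244, -0.602, 0.219] pointing down, gripper open.
Joint ranges: [-3.12, 3.12], [-0.3, 2.06], [-1.34, 1.32], [0.26, 2.42], [-1.36, 4.5], [0.01, 1.98], [-2.84, 2.84]. Speed limits (rad/s): [2.79, 2.79, 3.14, 3.14, 3.14, 3.14, 3.14].

### API

Orientations are given as a rotation vector (axis times angle).
In Python, from rig import sensors, cams, ctrl gives the robot as it stands.
- The arm moves only by the tool send_rows, never from a script. Its argument "deltas" is a list of rows, each an object with "offset": the shift along the tool's x, y, z each as a share of 150 mm, from -1 to 1, a list of three; "turn": the turn, a rotation vector about the tool's x, y, z each as a share of pi rad, from -1 to 1, a list of three; "fingers": the closure, from 0 (fully open) to 1 (shut). A call has 1 to 10 rows; each row is the pose to reach, as a shift and turn from the pose commanded when the call began, along the tool's axes at that moment, turning the shorter way round; what a row does not reach only later rows make up. A row lasts 1/12 s, in which the tool goes at most 41.7 mm and 7.16 degrees, less where a joint would pass 70% of its speed; a pose out of reach is approached as far as the arm can. A call with a number of a shift or a turn outside -1 to 1 is refused whole. A call with a gripper value outside its range is refused whole. The fingers move at their own pace and stop on an object; the grip force is fixed at half the most. Time passes only in rows, so rows that repeat a pose let the fingers close. It gives the time, the measured TCP pose, the force, the opening and the grip force at its end, in the units of the state.
- sensors.get_obs(): the state, without advancing time (a new reading comes with each control period).
- cams.read_camera(name): name is "side" or "top" or "wrist"; returns a dict with "color" (400x640x3 uint8, blue, green, red), "camera_matrix" (3x3 intrinsics, pixels), "cam_to_world" (4x4, takes a point from camera to world coordinates). Camera axes: x right, y up, looking along -z (the intrinsics and any distortion apply to the point x, -y, -z); pixel columns grow to the right and rows downward; lengths in m; the calibration is good to about 2 mm. A picture is of the moment at which its call begins. There is no depth.
- ctrl.finish_job(): hands the job in; it is judged then, once.
The state is a dict: "t": time; "qpos": joint angles; "dq": joint speeds; "tau": joint torques, N m; "ee_pos": TCP position; "tool_rot": TCP orientation; "wrist_force": force on the tool from outside, world axes, zero at the start; "torque": the same for the moment, N m; "grip_width": opening from 0.0 (shut) to 1.0 (fully open); "gripper_force": force on a finger pad.
Only numpy, scipy, OpenCV 4.12 (cv2) and the standard library are available. Lean on these libraries where they do the work, as an engineer would, in place of code of your own. Each camera call takes 0.05 s, during which the arm holds its last target. There are 200 camera calls.

## Working session

There is one attempt and no reset: what is moved stays moved. The work goes in short steps, Python scripts to look and compute and a tool call to move; the robot and the scene stay as the last step left them, time stands still between calls to the robot, and variables do not carry over. Pictures are saved under pics/ and viewed, at most 10 in all, crops included, and the job is handed in when it is done.

Besides the shell and the picture viewer there is one more tool, called in YAML: its name, and indented under it one key for each argument. send_rows: Moves the arm, as the interface text tells. Shift numbers are shares of 150 mm and turn numbers shares of pi rad, none past 1 either way. Its arguments: {"type":"object","properties":{"deltas":{"type":"array","items":{"type":"object","properties":{"offset":{"type":"array","items":{"type":"number","minimum":-1,"maximum":1}},"turn":{"type":"array","items":{"type":"number","minimum":-1,"maximum":1}},"fingers":{"type":"number"}}}}},"required":["deltas"]}

```bash
ls; mkdir -p pics
python3 - <<'E'
from rig import sensors,cams
import cv2,numpy as np
print(sensors.get_obs())
for n in("top","side"):
    d=cams.read_camera(n);cv2.imwrite(f"pics/{n}0.png",d["color"]);np.savez(f"{n}0.npz",K=d["camera_matrix"],T=d["cam_to_world"])
    print(n,d["camera_matrix"],d["cam_to_world"],[k for k in d])
E
```

```text
pics
{'t': 0.0, 'qpos': array([ 1.15951706,  0.6159005 , -0.01261152,  1.42488158,  0.00815693,
        1.10341208, -0.04036897]), 'dq': array([-0.00059028,  0.00095154,  0.00099734,  0.00143265,  0.00095013,
       -0.0021732 ,  0.00025126]), 'tau': array([-3.26384134e-04, -4.58936298e+01,  2.08940995e-01, -1.65743941e+01,
       -6.11052616e-02,  2.04349123e-02,  2.52085383e-04]), 'ee_pos': array([ 0.24367431, -0.60174348,  0.21749911]), 'tool_rot': array([-3.08115595e+00, -6.00396677e-01,  9.04097254e-04]), 'wrist_force': array([-0.55807697, -0.19432117, -0.81052311]), 'torque': array([ 0.00038241,  0.00574864, -0.03469994]), 'gripper_force': 0.0, 'grip_width': 0.9992814604825306}
top [[368.78480764   0.         322.48127974]
 [  0.         368.78480764 200.45018818]
 [  0.           0.           1.        ]] [[-0.01105382  0.98602193 -0.16624848  0.29981427]
 [-0.99978811 -0.00801105  0.01896197  0.02776984]
 [ 0.01736509  0.16642286  0.98590156  1.10039138]
 [ 0.          0.          0.          1.        ]] ['color', 'camera_matrix', 'cam_to_world']
side [[449.61824944   0.         325.86444183]
 [  0.         449.61824944 196.10189807]
 [  0.           0.           1.        ]] [[-0.75412886  0.43052788 -0.49591874 -0.07909766]
 [-0.65669542 -0.48701469  0.57581926  0.69356183]
 [ 0.00638653  0.75990949  0.64999753  0.8306271 ]
 [ 0.          0.          0.          1.        ]] ['color', 'camera_matrix', 'cam_to_world']
```

View pics/top0.png

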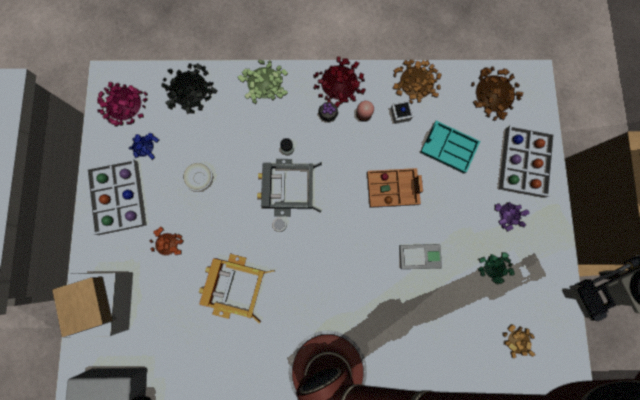

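View pics/side0.png

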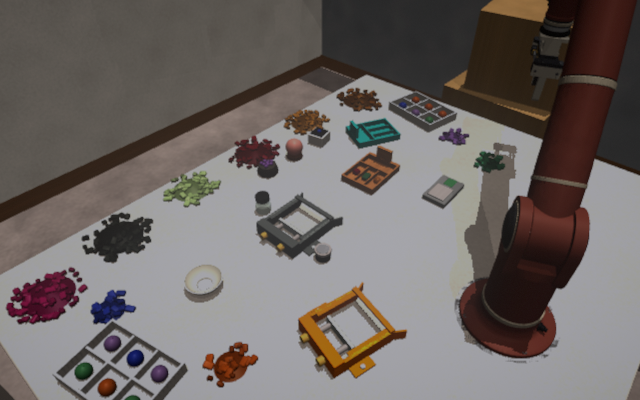

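The wooden tray with three stones is at (394,188) in the top view, with its pull to the right at (419,185). The turquoise lookalike is at (450,146). The dark frame is at (288,186) with its flared mouth to the right, near x=318. The orange lookalike is at (236,287). The wooden tray and dark steel frame fit the description, so I'll confirm both in an enlarged crop.

Run:
```python
import cv2
i=cv2.imread("pics/top0.png")
c=cv2.resize(i[145:240,250:440],None,fx=4.2,fy=4.2,interpolation=cv2.INTER_CUBIC)
cv2.imwrite("pics/crop1.png",c)
```

```text
(no output)
```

View pics/crop1.png

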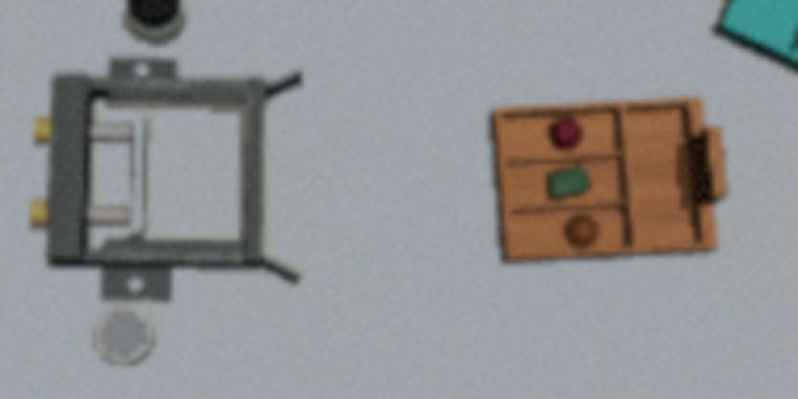

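The crop confirms it: a wooden tray with red, green and amber stones, front edge at crop (492,110)-(503,262) and pull at (715,165). The dark frame has its mouth bar's outer edge at about (266,78)-(264,265) and its back block's outer edge at (53,75)-(48,265).

```bash
cat > h.py <<'E'
import numpy as np,cv2
from scipy.spatial.transform import Rotation as R
def ray(uv,z,K,T):
    uv=np.atleast_2d(uv).astype(float)
    d=np.c_[(uv[:,0]-K[0,2])/K[0,0],-(uv[:,1]-K[1,2])/K[1,1],-np.ones(len(uv))]@T[:3,:3].T
    return T[:3,3]+d*((z-T[2,3])/d[:,2])[:,None]
def fit(L,W):  # rigid 2D fit local->world; returns x,y,yaw,residual
    L=np.array(L,float);W=np.array(W)[:,:2];a=(L-L.mean(0))@[1,1j];b=(W-W.mean(0))@[1,1j]
    s=(a.conj()@b)/(abs(a)**2).sum();u=s/abs(s);o=W.mean(0)@[1,1j]-u*(L.mean(0)@[1,1j])
    return o.real,o.imag,np.angle(u),abs(s),abs(b-u*a)*1000
E
python3 - <<'E'
from h import *
d=np.load("top0.npz");K,T=d["K"],d["T"]
f=lambda c,z:ray((np.array(c)+.5)/4.2-.5+[250,145],z,K,T)
t=f([(492,110),(503,262),(702,98),(716,249)],.022)
print("tray",t.round(4).tolist(),fit([(.075,-.055),(.075,.055),(-.075,-.055),(-.075,.055)],t))
print(fit([(.075,.055),(.075,-.055),(-.075,.055),(-.075,-.055)],t))
b=f([(53,75),(48,265),(266,78),(264,265)],.04)
print("frame",b.round(4).tolist());w=np.linalg.norm(b[0]-b[1]);print(w)
for s in(1,-1):print(fit([(.15,s*w/2),(.15,-s*w/2),(0,s*w/2),(0,-s*w/2)],b))
E
```

```text
tray [[0.5711, -0.1274, 0.022], [0.4608, -0.1318, 0.022], [0.579, -0.2793, 0.022], [0.4689, -0.2833, 0.022]] (np.float64(0.519971768215367), np.float64(-0.2054408280981044), np.float64(1.6181909251255024), np.float64(1.009193238912785), array([0.5441655 , 1.50308215, 1.61690882, 0.45103644]))
(np.float64(0.519971768215367), np.float64(-0.2054408280981044), np.float64(1.6394874995419502), np.float64(0.3079463036741146), array([111.41224188, 108.961607  , 108.87447695, 111.32245931]))
frame [[0.594, 0.1844, 0.04], [0.4587, 0.1857, 0.04], [0.5909, 0.0344, 0.04], [0.4575, 0.0367, 0.04]]
0.13532166133375215
(np.float64(0.5237133941469093), np.float64(0.03531494096852986), np.float64(1.5498918322811284), np.float64(0.10395649624948416), array([134.8522049 , 135.78702069, 134.86413881, 133.93115209]))
(np.float64(0.5242296707982828), np.float64(0.03530592476799552), np.float64(1.5567765842031869), np.float64(0.9952015143771772), array([0.09260738, 0.55249623, 0.97340864, 0.98101481]))
```

Both fits match the given sizes within 2 mm. The tray is at (0.520,-0.205) with yaw 1.618, and the frame mouth is at (0.524,0.035) with yaw 1.557. I'm moving towards a point above the pull, near (0.523,-0.275), with the fingers partly closed.

send_rows:
  deltas:
    - {"offset": [0.2,-0.1,0],"turn": [0,0,0.03],"fingers": 0.57}
    - {"offset": [0.4,-0.2,0],"turn": [0,0,0.06],"fingers": 0.57}
    - {"offset": [0.6,-0.3,0],"turn": [0,0,0.09],"fingers": 0.57}
    - {"offset": [0.8,-0.4,0],"turn": [0,0,0.1076],"fingers": 0.57}
    - {"offset": [1,-0.5,0],"turn": [0,0,0.1076],"fingers": 0.57}
    - {"offset": [1,-0.5,0],"turn": [0,0,0.1076],"fingers": 0.57}

```text
t: 0.6
ee_pos: [0.3625, -0.4687, 0.2181]
tool_rot: [-3.134, -0.094, -0.007]
wrist_force: [0.7, 0.3, -0.4]
grip_width: 0.619
gripper_force: 0.0
```

```bash
cat >> h.py <<'E'
def to(goal,yaw_y):  # tool shift/turn shares to reach goal with tool y at yaw_y, pointing down
    from rig import sensors
    o=sensors.get_obs();M=R.from_rotvec(o["tool_rot"])
    y=np.array([np.cos(yaw_y),np.sin(yaw_y),0]);z=np.array([0,0,-1.])
    G=R.from_matrix(np.c_[np.cross(y,z),y,z])
    print("t",round(o["t"],2),"pos",o["ee_pos"].round(4),"off",(M.inv().apply(np.array(goal)-o["ee_pos"])/.15).round(4),"turn",((M.inv()*G).as_rotvec()/np.pi).round(4),"F",o["wrist_force"].round(2),"grip",round(o["grip_width"],3),round(o["gripper_force"],1))
E
python3 -c "
from h import *
to([.523,-.275,.2175],1.618-np.pi)"
```

```text
t 0.6 pos [ 0.3625 -0.4687  0.2181] off [ 1.1455 -1.2246  0.0177] turn [-0.0021 -0.0015  0.0041] F [ 0.71  0.33 -0.44] grip 0.619 0.0
```

send_rows:
  deltas:
    - {"offset": [0.19,-0.2,0],"turn": [0,0,0],"fingers": 0.57}
    - {"offset": [0.38,-0.4,0],"turn": [0,0,0],"fingers": 0.57}
    - {"offset": [0.57,-0.6,0],"turn": [0,0,0],"fingers": 0.57}
    - {"offset": [0.76,-0.8,0],"turn": [0,0,0],"fingers": 0.57}
    - {"offset": [0.95,-1,0],"turn": [0,0,0],"fingers": 0.57}
    - {"offset": [0.95,-1,0],"turn": [0,0,0],"fingers": 0.57}
    - {"offset": [0.95,-1,0],"turn": [0,0,0],"fingers": 0.57}
    - {"offset": [0.95,-1,0],"turn": [0,0,0],"fingers": 0.57}

```text
t: 1.27
ee_pos: [0.4896, -0.3205, 0.2182]
tool_rot: [3.14, 0.074, -0.002]
wrist_force: [0.4, 0.3, 0.3]
grip_width: 0.43
gripper_force: 0.0
```

```bash
python3 -c "
from h import *
to([.523,-.275,.2175],1.618-np.pi)"
```

```text
t 1.27 pos [ 0.4896 -0.3205  0.2182] off [ 0.2368 -0.2924  0.0044] turn [ 0.0001  0.0005 -0.0001] F [0.42 0.26 0.32] grip 0.43 0.0
```

send_rows:
  deltas:
    - {"offset": [0.12,-0.15,0],"turn": [0,0,0],"fingers": 0.57}
    - {"offset": [0.237,-0.292,0.1],"turn": [0,0,0],"fingers": 0.57}
    - {"offset": [0.237,-0.292,0.2],"turn": [0,0,0],"fingers": 0.57}
    - {"offset": [0.237,-0.292,0.2],"turn": [0,0,0],"fingers": 0.57}
    - {"offset": [0.237,-0.292,0.2],"turn": [0,0,0],"fingers": 0.57}

```text
t: 1.68
ee_pos: [0.5216, -0.2769, 0.188]
tool_rot: [3.14, 0.068, -0.005]
wrist_force: [0.7, 0.6, 0.0]
grip_width: 0.433
gripper_force: 0.0
```

Run:
```python
from h import *
from rig import cams
to([.523,-.275,.2175],1.618-np.pi)
d=cams.read_camera("wrist");np.savez("w1.npz",K=d["camera_matrix"],T=d["cam_to_world"]);cv2.imwrite("pics/w1.png",d["color"])
```

```text
t 1.68 pos [ 0.5216 -0.2769  0.188 ] off [ 0.0092 -0.0122 -0.1966] turn [ 0.0002  0.001  -0.0013] F [0.73 0.64 0.05] grip 0.433 0.0
```

View pics/w1.png

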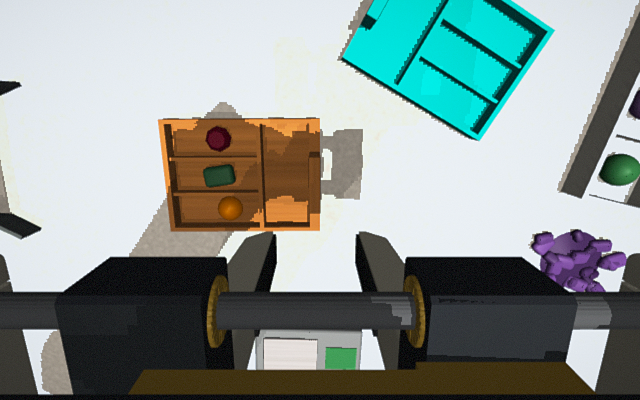

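The wrist view shows the tray corners at (160,119), (320,118), (320,230) and (171,231). The pull top runs from (314,152) to (314,202).

Run:
```python
from h import *
d=np.load("w1.npz");K,T=d["K"],d["T"];print(T.round(3))
t=ray([(160,119),(171,231),(320,118),(320,230)],.022,K,T)
print(t.round(4).tolist(),fit([(.075,-.055),(.075,.055),(-.075,-.055),(-.075,.055)],t))
print(ray([(309,152),(309,202),(320,152),(320,202)],.06,K,T).round(4).tolist())
```

```text
[[ 0.043  0.965  0.257  0.592]
 [-0.999  0.042  0.011 -0.274]
 [ 0.    -0.258  0.966  0.353]
 [ 0.     0.     0.     1.   ]]
[[0.5722, -0.1318, 0.022], [0.4625, -0.135, 0.022], [0.5795, -0.2792, 0.022], [0.47, -0.2843, 0.022]] (np.float64(0.5210807080102033), np.float64(-0.20758219311009857), np.float64(1.6166804180167058), np.float64(0.9928074443189966), array([1.65474837, 0.25244318, 0.76953566, 0.83529226]))
[[0.5528, -0.2708, 0.06], [0.5094, -0.2725, 0.06], [0.5532, -0.28, 0.06], [0.5098, -0.282, 0.06]]
```

send_rows:
  deltas:
    - {"offset": [0.01,0.01,0.2],"turn": [0,0,0],"fingers": 0.57}
    - {"offset": [0.01,0.01,0.4],"turn": [0,0,0],"fingers": 0.57}
    - {"offset": [0.01,0.01,0.55],"turn": [0,0,0],"fingers": 0.57}
    - {"offset": [0.01,0.01,0.7],"turn": [0,0,0],"fingers": 0.57}
    - {"offset": [0.01,0.01,0.8],"turn": [0,0,0],"fingers": 0.57}
    - {"offset": [0.01,0.01,0.9],"turn": [0,0,0],"fingers": 0.57}
    - {"offset": [0.01,0.01,0.95],"turn": [0,0,0],"fingers": 0.57}
    - {"offset": [0.01,0.01,0.95],"turn": [0,0,0],"fingers": 0.57}

```text
t: 2.4
ee_pos: [0.5238, -0.2777, 0.0454]
tool_rot: [3.141, 0.069, -0.004]
wrist_force: [-0.1, -0.9, -0.2]
grip_width: 0.428
gripper_force: 0.0
```

Run:
```python
from h import *
from rig import cams
to([.524,-.277,.024],1.617-np.pi)
```

```text
t 2.4 pos [ 0.5238 -0.2777  0.0454] off [ 0.0021 -0.0046  0.1424] turn [ 0.      0.0007 -0.0007] F [-0.14 -0.93 -0.18] grip 0.428 0.0
```

send_rows:
  deltas:
    - {"offset": [0,0,0.07],"turn": [0,0,0],"fingers": 0.57}
    - {"offset": [0,0,0.14],"turn": [0,0,0],"fingers": 0.57}
    - {"offset": [0,0,0.14],"turn": [0,0,0],"fingers": 0.57}
    - {"offset": [0,0,0.14],"turn": [0,0,0],"fingers": 0.7}
    - {"offset": [0,0,0.14],"turn": [0,0,0],"fingers": 0.8}
    - {"offset": [0,0,0.14],"turn": [0,0,0],"fingers": 0.9}
    - {"offset": [0,0,0.14],"turn": [0,0,0],"fingers": 1}
    - {"offset": [0,0,0.14],"turn": [0,0,0],"fingers": 1}
    - {"offset": [0,0,0.14],"turn": [0,0,0],"fingers": 1}
    - {"offset": [0,0,0.14],"turn": [0,0,0],"fingers": 1}

```text
t: 3.23
ee_pos: [0.5255, -0.276, 0.0256]
tool_rot: [3.141, 0.074, 0.001]
wrist_force: [-0.4, 0.5, 1.8]
grip_width: 0.108
gripper_force: 30.0
```

Run:
```python
from h import *
a=1.557;f=np.array([np.cos(a),np.sin(a)]);m=np.array([.524,.0353])
to([*(m-.20*f),.0245],a-np.pi)
```

```text
t 3.23 pos [ 0.5255 -0.276   0.0256] off [ 0.0066 -0.7429  0.007 ] turn [ 0.     -0.0002  0.0193] F [-0.36  0.55  1.8 ] grip 0.108 30.0
```

Gripped: the opening is 10 mm at 30 N. I'm sliding the tray to just short of the flares, aligning the yaw.

send_rows:
  deltas:
    - {"offset": [0,-0.05,0],"turn": [0,0,0.003],"fingers": 1}
    - {"offset": [0,-0.13,0],"turn": [0,0,0.006],"fingers": 1}
    - {"offset": [0,-0.22,0],"turn": [0,0,0.01],"fingers": 1}
    - {"offset": [0,-0.32,0],"turn": [0,0,0.014],"fingers": 1}
    - {"offset": [0,-0.42,0],"turn": [0,0,0.0193],"fingers": 1}
    - {"offset": [0,-0.52,0],"turn": [0,0,0.0193],"fingers": 1}
    - {"offset": [0,-0.61,0],"turn": [0,0,0.0193],"fingers": 1}
    - {"offset": [0,-0.69,0],"turn": [0,0,0.0193],"fingers": 1}
    - {"offset": [0,-0.74,0],"turn": [0,0,0.0193],"fingers": 1}
    - {"offset": [0,-0.74,0],"turn": [0,0,0.0193],"fingers": 1}

```text
t: 4.07
ee_pos: [0.5204, -0.1623, 0.0255]
tool_rot: [-3.14, 0.017, -0.0]
wrist_force: [1.4, 3.6, 6.0]
grip_width: 0.105
gripper_force: 30.0
```

Run:
```python
from h import *
from rig import cams
a=1.557;f=np.array([np.cos(a),np.sin(a)]);m=np.array([.524,.0353])
to([*(m-.20*f),.0245],a-np.pi)
P=[]
for n in("top","wrist"):
    d=cams.read_camera(n);np.savez(n+"2.npz",K=d["camera_matrix"],T=d["cam_to_world"]);cv2.imwrite(f"pics/{n}2.png",d["color"]);P.append(d["color"])
c=cv2.resize(P[0][150:225,255:405],(800,400),interpolation=cv2.INTER_CUBIC)
cv2.imwrite("pics/top2c.png",c)
```

```text
t 4.07 pos [ 0.5204 -0.1623  0.0255] off [0.0057 0.016  0.0066] turn [-0.0006 -0.0001  0.0009] F [1.38 3.57 6.05] grip 0.105 30.0
```

View pics/top2c.png

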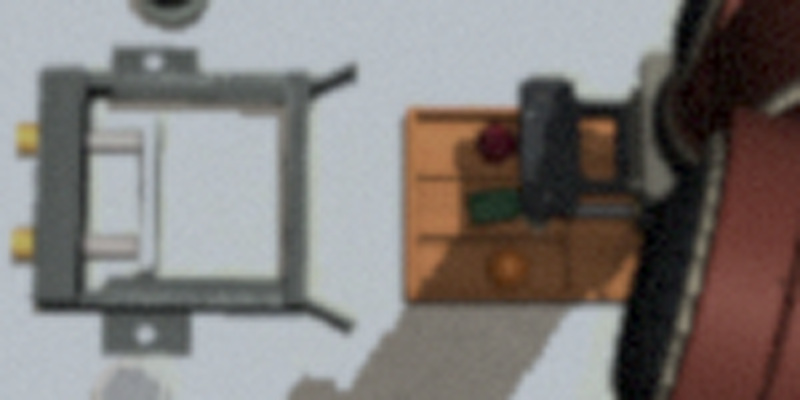

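View pics/wrist2.png

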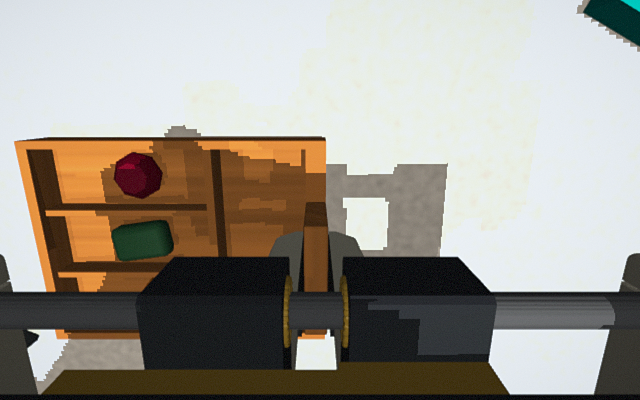

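The top crop shows the tray's front corners at (405,108) and (405,302), about 0.05 m short of the mouth. The bar edge is at (308,75)-(304,308) and the back block at (40,70)-(36,310). The stones I can see are in their compartments.

Run:
```python
from h import *
d=np.load("top2.npz");K,T=d["K"],d["T"]
f=lambda c,z:ray((np.array(c)+.5)/5.333-.5+[255,150],z,K,T)
b=f([(40,70),(36,310),(308,74),(304,308)],.04);w=np.linalg.norm(b[0]-b[1])
fr=fit([(.15,-w/2),(.15,w/2),(0,-w/2),(0,w/2)],b);print(w,fr)
t=f([(405,108),(405,302)],.022)
# inner rail/lip edges and flare tips as cross-check of centre line
q=f([(355,68),(353,328)],.034);print("flare mid",q.mean(0),"tray front",t,np.linalg.norm(t[0]-t[1]))
d=np.load("wrist2.npz");t2=ray([(15,140),(326,137)],.022,d["K"],d["T"]);print("wrist",t2, np.linalg.norm(t2[0]-t2[1]),np.arctan2(*(t2[0]-t2[1])[[1,0]]))
t2=ray([(326,137)],.022,d["K"],d["T"])
for a in (fr[2],1.557):
  u=np.array([np.cos(a),np.sin(a)]);v=np.array([-u[1],u[0]])
  for p in (t.mean(0),q.mean(0)): e=p[:2]-np.array(fr[:2]);print(a,"x",e@u,"y",e@v)
  for m in [(.524,.0353),fr[:2]]:
    print("rear -y corner",(t2[0,:2]-m)@u,(t2[0,:2]-m)@v,"tcp",(np.array([.5204,-.1623])-m)@v)
```

```text
0.13460600583326224 (np.float64(0.5242973359161248), np.float64(0.03627846504759655), np.float64(1.5593960985583353), np.float64(0.9842942909239275), array([0.66777793, 2.20476577, 1.67499337, 2.68320284]))
flare mid [0.52158633 0.01124297 0.034     ] tray front [[ 0.5748595  -0.0182457   0.022     ]
 [ 0.46414318 -0.01661882  0.022     ]] 0.11072827269463757
wrist [[ 0.57572115 -0.01954517  0.022     ]
 [ 0.5755074  -0.16857754  0.022     ]] 0.149032526867811 1.569362061552888
1.5593960985583353 x -0.05376190657404517 y 0.004183378642628126
1.5593960985583353 x -0.02506477573356271 y 0.00242542383757163
rear -y corner -0.20327711143426214 -0.05382825252330189 tcp 0.001347129760418181
rear -y corner -0.20425890252322607 -0.05354209041187396 tcp 0.0016332918718461108
1.557 x -0.05377177602075937 y 0.004054547930071315
1.557 x -0.02507051533054488 y 0.0023653592595140735
rear -y corner -0.20314755022343803 -0.054315169529197786 tcp 0.0008735897024767579
rear -y corner -0.20413002416599701 -0.05403136070520088 tcp 0.0011573985264736685
```

send_rows:
  deltas:
    - {"offset": [0.007,-0.05,-0.005],"turn": [0,0,0],"fingers": 1}
    - {"offset": [0.013,-0.1,-0.005],"turn": [0,0,0],"fingers": 1}
    - {"offset": [0.013,-0.16,-0.005],"turn": [0,0,0],"fingers": 1}
    - {"offset": [0.013,-0.22,-0.005],"turn": [0,0,0],"fingers": 1}
    - {"offset": [0.013,-0.27,-0.005],"turn": [0,0,0],"fingers": 1}
    - {"offset": [0.013,-0.31,-0.005],"turn": [0,0,0],"fingers": 1}
    - {"offset": [0.013,-0.34,-0.005],"turn": [0,0,0],"fingers": 1}
    - {"offset": [0.013,-0.36,-0.005],"turn": [0,0,0],"fingers": 1}

```text
t: 4.83
ee_pos: [0.5224, -0.1099, 0.0256]
tool_rot: [-3.141, 0.019, 0.002]
wrist_force: [-0.0, -0.6, -4.1]
grip_width: 0.104
gripper_force: 30.0
```

Run:
```python
from h import *
from rig import cams
a=1.557;f=np.array([np.cos(a),np.sin(a)]);m=np.array([.524,.0353])
to([*(m-.09*f),.026],a-np.pi)
P=cams.read_camera("top")["color"]
cv2.imwrite("pics/top3c.png",cv2.resize(P[150:225,255:405],(800,400),interpolation=cv2.INTER_CUBIC))
```

```text
t 4.83 pos [ 0.5224 -0.1099  0.0256] off [-0.0019 -0.368  -0.0023] turn [-0.0002  0.0004  0.0004] F [-0.02 -0.59 -4.14] grip 0.104 30.0
```

View pics/top3c.png

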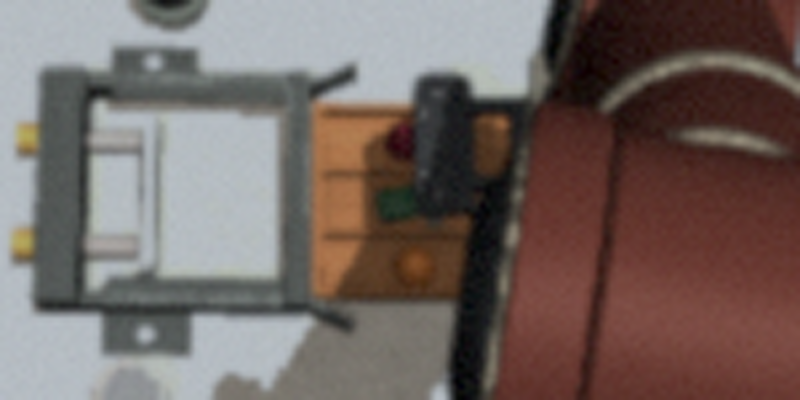

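The front is at crop x≈313, just at the mouth and centred between the flares within about 2 mm. I'm going in slowly to about 30 mm short of the stop, watching the side force.

send_rows:
  deltas:
    - {"offset": [0,-0.03,0.003],"turn": [0,0,0],"fingers": 1}
    - {"offset": [0,-0.06,0.003],"turn": [0,0,0],"fingers": 1}
    - {"offset": [0,-0.1,0.003],"turn": [0,0,0],"fingers": 1}
    - {"offset": [0,-0.14,0.003],"turn": [0,0,0],"fingers": 1}
    - {"offset": [0,-0.18,0.003],"turn": [0,0,0],"fingers": 1}
    - {"offset": [0,-0.2,0.003],"turn": [0,0,0],"fingers": 1}
    - {"offset": [0,-0.2,0.003],"turn": [0,0,0],"fingers": 1}

```text
t: 5.47
ee_pos: [0.5233, -0.0794, 0.0255]
tool_rot: [-3.14, 0.018, -0.0]
wrist_force: [0.8, 1.2, -0.9]
grip_width: 0.106
gripper_force: 30.0
```

send_rows:
  deltas:
    - {"offset": [0,-0.03,0],"turn": [0,0,0],"fingers": 1}
    - {"offset": [0,-0.07,0],"turn": [0,0,0],"fingers": 1}
    - {"offset": [0,-0.11,0],"turn": [0,0,0],"fingers": 1}
    - {"offset": [0,-0.15,0],"turn": [0,0,0],"fingers": 1}
    - {"offset": [0,-0.19,0],"turn": [0,0,0],"fingers": 1}
    - {"offset": [0,-0.22,0],"turn": [0,0,0],"fingers": 1}
    - {"offset": [0,-0.22,0],"turn": [0,0,0],"fingers": 1}
    - {"offset": [0,-0.22,0],"turn": [0,0,0],"fingers": 1}
    - {"offset": [0,-0.22,0],"turn": [0,0,0],"fingers": 1}
    - {"offset": [0,-0.22,0],"turn": [0,0,0],"fingers": 1}

```text
t: 6.3
ee_pos: [0.5237, -0.0475, 0.0255]
tool_rot: [-3.14, 0.021, -0.0]
wrist_force: [-0.1, 2.6, 0.4]
grip_width: 0.107
gripper_force: 30.0
```

Run:
```python
from h import *
a=1.557;f=np.array([np.cos(a),np.sin(a)]);m=np.array([.524,.0353])
to([*(m-.05*f),.0255],a-np.pi)
```

```text
t 6.3 pos [ 0.5237 -0.0475  0.0255] off [-0.0053 -0.2184  0.0004] turn [-0.0003 -0.      0.0002] F [-0.14  2.58  0.37] grip 0.107 30.0
```

send_rows:
  deltas:
    - {"offset": [0,-0.02,0],"turn": [0,0,0],"fingers": 1}
    - {"offset": [0,-0.04,0],"turn": [0,0,0],"fingers": 1}
    - {"offset": [0,-0.06,0],"turn": [0,0,0],"fingers": 1}
    - {"offset": [0,-0.08,0],"turn": [0,0,0],"fingers": 1}
    - {"offset": [0,-0.1,0],"turn": [0,0,0],"fingers": 1}
    - {"offset": [0,-0.12,0],"turn": [0,0,0],"fingers": 1}

```text
t: 6.8
ee_pos: [0.5239, -0.0303, 0.0255]
tool_rot: [3.141, -0.022, 0.0]
wrist_force: [0.6, -1.5, 0.5]
grip_width: 0.108
gripper_force: 30.0
```

send_rows:
  deltas:
    - {"offset": [0,-0.01,0],"turn": [0,0,0],"fingers": 1}
    - {"offset": [0,-0.02,0],"turn": [0,0,0],"fingers": 1}
    - {"offset": [0,-0.03,0],"turn": [0,0,0],"fingers": 1}

```text
t: 7.05
ee_pos: [0.524, -0.0258, 0.0255]
tool_rot: [3.141, -0.022, 0.0]
wrist_force: [-0.4, -2.5, 0.2]
grip_width: 0.106
gripper_force: 30.0
```

send_rows:
  deltas:
    - {"offset": [0,-0.01,0],"turn": [0,0,0],"fingers": 1}
    - {"offset": [0,-0.02,0],"turn": [0,0,0],"fingers": 1}

```text
t: 7.22
ee_pos: [0.524, -0.0228, 0.0255]
tool_rot: [3.141, -0.022, 0.0]
wrist_force: [-0.3, -2.3, 0.4]
grip_width: 0.107
gripper_force: 30.0
```

send_rows:
  deltas:
    - {"offset": [0,-0.01,0],"turn": [0,0,0],"fingers": 1}
    - {"offset": [0,-0.02,0],"turn": [0,0,0],"fingers": 1}

```text
t: 7.38
ee_pos: [0.5238, -0.0206, 0.0255]
tool_rot: [3.141, -0.023, -0.0]
wrist_force: [-0.5, -5.6, 0.6]
grip_width: 0.106
gripper_force: 30.0
```

send_rows:
  deltas:
    - {"offset": [0,-0.01,0],"turn": [0,0,0],"fingers": 1}
    - {"offset": [0,-0.013,0],"turn": [0,0,0],"fingers": 1}

```text
t: 7.55
ee_pos: [0.5236, -0.0192, 0.0255]
tool_rot: [3.14, -0.024, -0.001]
wrist_force: [-0.3, -5.0, 2.4]
grip_width: 0.105
gripper_force: 30.0
```

send_rows:
  deltas:
    - {"offset": [0,-0.01,0],"turn": [0,0,0],"fingers": 1}
    - {"offset": [0,-0.013,0],"turn": [0,0,0],"fingers": 1}

```text
t: 7.72
ee_pos: [0.5235, -0.0181, 0.0256]
tool_rot: [3.139, -0.025, -0.001]
wrist_force: [-1.4, -7.6, 1.3]
grip_width: 0.106
gripper_force: 30.0
```

send_rows:
  deltas:
    - {"offset": [0,-0.01,0],"turn": [0,0,0],"fingers": 1}
    - {"offset": [0,-0.02,0],"turn": [0,0,0],"fingers": 1}

```text
t: 7.88
ee_pos: [0.5234, -0.0163, 0.0257]
tool_rot: [3.138, -0.027, -0.002]
wrist_force: [-1.8, -8.9, 3.6]
grip_width: 0.105
gripper_force: 30.0
```

send_rows:
  deltas:
    - {"offset": [0,-0.01,0],"turn": [0,0,0],"fingers": 1}
    - {"offset": [0,-0.01,0],"turn": [0,0,0],"fingers": 1}
    - {"offset": [0,-0.01,0],"turn": [0,0,0],"fingers": 1}

```text
t: 8.13
ee_pos: [0.5233, -0.0152, 0.0257]
tool_rot: [3.137, -0.028, -0.002]
wrist_force: [-0.4, -8.4, 2.4]
grip_width: 0.107
gripper_force: 30.0
```

Run:
```python
from h import *
from rig import cams
for i in range(8):
    d=cams.read_camera("side");
    to([.524,-.0135,.0255],1.557-np.pi)
cv2.imwrite("pics/s4.png",cv2.resize(d["color"][130:270,230:430],(800,560),interpolation=cv2.INTER_CUBIC))
```

```text
t 8.18 pos [ 0.5233 -0.0152  0.0257] off [ 0.0044 -0.0115  0.0014] turn [ 0.0013  0.0003 -0.0013] F [-2.61 -9.05  3.49] grip 0.107 30.0
t 8.23 pos [ 0.5233 -0.0152  0.0257] off [ 0.0045 -0.0117  0.0014] turn [ 0.0013  0.0004 -0.0013] F [-2.23 -9.36  3.39] grip 0.108 30.0
t 8.28 pos [ 0.5233 -0.0152  0.0258] off [ 0.0043 -0.0117  0.0016] turn [ 0.0013  0.0003 -0.0013] F [-1.98 -9.33  2.84] grip 0.108 30.0
t 8.33 pos [ 0.5233 -0.0152  0.0257] off [ 0.0047 -0.0113  0.0013] turn [ 0.0013  0.0004 -0.0013] F [-2.23 -9.18  3.02] grip 0.108 30.0
t 8.38 pos [ 0.5233 -0.0152  0.0257] off [ 0.0045 -0.0115  0.0015] turn [ 0.0013  0.0003 -0.0013] F [-1.65 -9.1   2.11] grip 0.107 30.0
t 8.43 pos [ 0.5233 -0.0152  0.0257] off [ 0.0046 -0.0118  0.0013] turn [ 0.0013  0.0004 -0.0013] F [-2.91 -8.24  2.9 ] grip 0.107 30.0
t 8.48 pos [ 0.5233 -0.0152  0.0257] off [ 0.0045 -0.0116  0.0013] turn [ 0.0013  0.0003 -0.0013] F [-2.42 -8.63  3.66] grip 0.109 30.0
t 8.53 pos [ 0.5233 -0.0152  0.0257] off [ 0.0045 -0.0115  0.0015] turn [ 0.0013  0.0003 -0.0013] F [-1.96 -8.02  2.47] grip 0.106 30.0
```

View pics/s4.png

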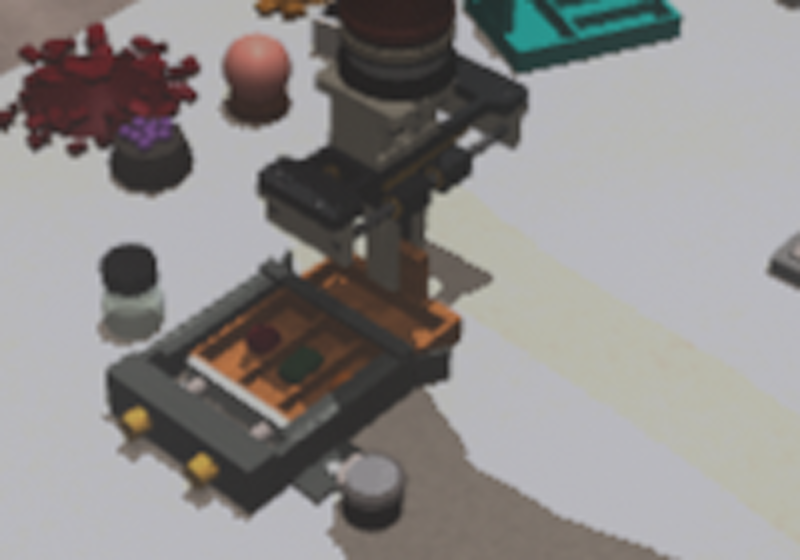

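The side view shows the tray in the frame with its front wall against the white stop plate at about (250,390). The red and green stones are in place and the amber one is hidden by the bar and rail. The push reads about 9 N at the wrist, including friction, so I'm adding about 2 N and holding.

send_rows:
  deltas:
    - {"offset": [0,-0.01,0],"turn": [0,0,0],"fingers": 1}
    - {"offset": [0,-0.02,0],"turn": [0,0,0],"fingers": 1}
    - {"offset": [0,-0.02,0],"turn": [0,0,0],"fingers": 1}
    - {"offset": [0,-0.02,0],"turn": [0,0,0],"fingers": 1}
    - {"offset": [0,-0.02,0],"turn": [0,0,0],"fingers": 1}
    - {"offset": [0,-0.02,0],"turn": [0,0,0],"fingers": 1}
    - {"offset": [0,-0.02,0],"turn": [0,0,0],"fingers": 1}
    - {"offset": [0,-0.02,0],"turn": [0,0,0],"fingers": 1}

```text
t: 9.2
ee_pos: [0.5232, -0.0135, 0.0258]
tool_rot: [3.136, -0.03, -0.002]
wrist_force: [-1.7, -10.1, 4.3]
grip_width: 0.105
gripper_force: 30.0
```

Run:
```python
from h import *
from rig import cams
F=[]
from rig import sensors
for i in range(24):
    d=cams.read_camera("top");F.append(sensors.get_obs()["wrist_force"])
print(np.mean(F,0),np.std(F,0));to([.524,-.0135,.0255],1.557-np.pi)
a=cv2.resize(d["color"][150:225,255:355],(800,600),interpolation=cv2.INTER_CUBIC)
cv2.imwrite("pics/t5.png",a)
```

```text
[ -2.11698422 -10.89330308   4.16546349] [0.37395343 0.60184051 0.47065105]
t 10.4 pos [ 0.5232 -0.0135  0.0258] off [ 0.0053 -0.0001  0.0022] turn [ 0.0017  0.0004 -0.0017] F [ -1.93 -11.15   3.75] grip 0.107 30.0
```

View pics/t5.png

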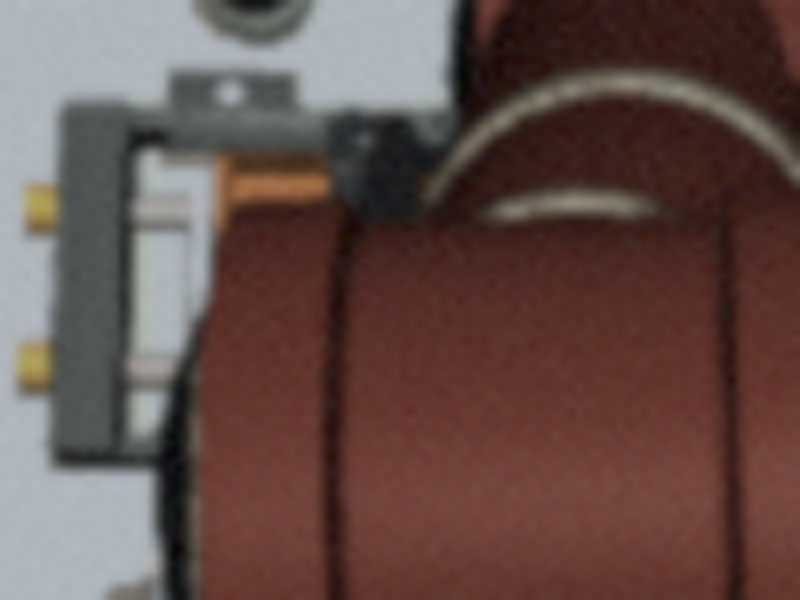

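The view shows the tray's front against the stop at about (218,190). The push is steady at about 10.9 N at the wrist, leaving about 9 N on the stop after friction. Handing in.

```bash
python3 -c "
from rig import ctrl
print(ctrl.finish_job())"
```

```text
the job is handed in; nothing more can be done
None
```

The tray is in the dark frame and still gripped against the stop, pushing about 9 N (10.9 N at the wrist less my friction estimate); I didn't see the amber stone after the tray went in, and the hand-in returned no verdict.

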